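Take the hinge tongue out of the fittings block

ROBOT

A 7-joint arm with a two-finger parallel gripper is mounted at the origin on the work surface. World frame = base frame: x ahead of the robot, y to its left, z up, the work surface at z = 0. Lengths are in m, angles in rad, forces in N, time in s.
With the tool pointing down it reaches from about 0.4 to 0.85 m from the base axis. Payload 10.4 kg.
Tool frame: the origin (TCP) lies on the centre line of the jaws, within the pads' length; the fingertips stand 19 mm ahead of it and the grasp point (between the pads) is the TCP (manip.tips_ahead is the distance from the TCP to the fingertips, in m); y points along the fingers, x is the direction in which the jaws open and shut, and the axes are right-handed (so a half turn about y gives the same grasp; the last joint's range is limited). The gripper opens to 87 mm and grips with 3 to 60 N. Pads are 19 mm wide; open, the fingers measure 117 mm over their backs; the gripper's body (75 mm by 190 mm) begins 51 mm behind the grasp point.
Start: joints at [-1.319, 0.332, -0.065, 1.46, 0.022, 1.35, -0.088], TCP at [0.17, 0.602, 0.242] pointing down, gripper open.
Joint ranges: [-2.6, 2.6], [-0.5, 2.12], [-1.47, 1.34], [0.16, 2.42], [-1.27, 4.41], [0.06, 2.06], [-2.6, 2.6]. Speed limits (rad/s): [2.22, 2.22, 2.79, 2.79, 3.14, 3.14, 3.14].

INTERFACE

Orientations are given as a 3x3 rotation matrix whose columns are the frame's x, y, z axes.
In Python, from station import manip, imaging, close_job gives the robot as it stands. The module is installed in compiled form; this text tells all that it offers.
- The arm moves only by the tool move_arm, never from a script. Its argument "series" is a list of rows, each a list of 3 entries, a list of its own where there are three numbers: the shift along the tool's x, y, z in m, then the turn, a rotation vector about the tool's x, y, z in degrees, then the opening in per cent of the stroke, from 0 (shut) to 100 (fully open). A call has 1 to 5 rows; each row is the pose to reach, as a shift and turn from the pose measured when the call began, along the tool's axes at that moment; what a row does not reach only later rows make up. A row lasts 1/12 s, in which the tool goes at most 41.7 mm and 7.16 degrees, less where a joint would pass 70% of its speed; a pose out of reach is approached as far as the arm can. A call with a gripper value outside its range is refused whole. The fingers move at their own pace and stop on an object; the grip force is fixed at half the most. Time passes only in rows, so rows that repeat a pose let the fingers close. It gives the time, the measured TCP pose, the force and the opening at its end, in the units of the state.
- manip.read_state(): the state, without advancing time (a new reading comes with each control period).
- imaging.get_image(name): name is "scene" or "top" or "wrist"; returns (picture, depth): 480x640x3 uint8, red, green, blue; 480x640 float32, m along the optical axis (not along the pixel's ray), 0 where there is no reading.
- imaging.camera_params(name): a dict with "intrinsics" (3x3 intrinsics, pixels), "dist" ([k1, k2, p1, p2, k3] as OpenCV has them; the pictures are not rectified), "rvec" (rotation vector, rad) and "tvec" (3), from world to camera coordinates, as OpenCV has them. Camera axes: x right, y down, z forward; pixel columns grow to the right and rows downward; lengths in m; the calibration is good to about 2 mm. A picture is of the moment at which its call begins: read the wrist's pose just before it. camera_params takes no time and is no camera call; for the wrist camera it gives the pose at the moment of the call.
- close_job(): hands the job in, once; it reports no verdict.
The state is a dict: "time": time; "joint_positions": joint angles; "qvel": joint speeds; "joint_torque": joint torques, N m; "position": TCP position; "tool_rot": TCP orientation; "wrist_force": force on the tool from outside, world axes, zero at the start; "ft_torque": the same for the moment, N m; "finger_gap": finger opening in m.
Only numpy, scipy, OpenCV 4.12 (cv2) and the standard library are available. Lean on these libraries where they do the work, as an engineer would, in place of code of your own. Each camera call takes 0.05 s, during which the arm holds its last target. There are 200 camera calls.

TASK

Of the three aluminium fittings sunk in the black pocket block, take the one with the flat tongue by its tongue, lift it up out of its pocket, and set it down standing on its flange, in the middle of the empty half of the low grey job tray, next to the fork fitting that it belongs with. Keep it upright all the way, do not let it drop, and leave the other two fittings in their pockets.

Things in the scene. Friction and masses are not known exactly. Their poses are not given: they have to be found in the camera images.
- tongue: The fitting to move, free, 0.08 to 0.15 kg: round flange 50 mm across, 13 mm thick, bearing an upright flat tongue 30 mm wide (along x), 12 mm thick (along y), 42 mm tall. Origin: centre of the flange's underside, z up. It starts in one of 3 round pockets, 53 mm across and 14 mm deep, 90 mm apart in a row in a fixed black block 90 x 270 x 24 mm; the flange lies just below the block's top, so grip the tongue.
- stud: Bystander in another pocket, free: the same 50 x 13 mm flange with a round stud 18 mm across and 42 mm tall on its middle; 55 mm tall in all. Origin: centre of the flange's underside, z up.
- boss: Bystander in another pocket, free: the same 50 x 13 mm flange with a thick round boss 34 mm across and 22 mm tall on its middle; 35 mm tall in all. Origin: centre of the flange's underside, z up.
- free_spot (a point): Point on the inner floor (4 mm above the bench) in the middle of the job tray's empty half. The tray is fixed, grey, open, 130 mm (x) by 230 mm (y), 20 mm tall, walls 4 mm thick. z up, y along its long side. From here the tray's centre lies 50 mm, and a fixed 43 mm tall fork fitting (flange 50 mm across) 110 mm away in +y; the inner walls are 61 mm away in +x, -x and -y.
Things that resemble listed ones, but are neither listed nor needed, are in the scene too. Leave any green or purple look-alike of the tongue alone.

How it is judged:
By the outcome, as a careful person would: the job done as asked, in the order asked, and still so for the second after the job is handed in, with the robot touching nothing.
It also fails if it takes over 43 s, if anything falls off the work surface, if the arm or the gripper's body presses on something with over 40 N, if the wrist force passes 120 N, or if a joint passes its speed limit or range.

## Working session

There is one attempt and no reset: what is moved stays moved. The work goes in short steps, Python scripts to look and compute and a tool call to move; the robot and the scene stay as the last step left them, time stands still between calls to the robot, and variables do not carry over. Pictures are saved under pics/ and viewed, about 8 in all and at most 12, crops included, and the job is handed in when it is done.

Besides the shell and the picture viewer there is one more tool, called as name([rows], argument=value, ...), one row to a line, values as JSON. move_arm: Moves the arm, as the interface text tells. Its arguments: {"type":"object","properties":{"series":{"type":"array","items":{"type":"array"}}},"required":["series"]}

```bash
mkdir -p pics; cat > h.py <<'E'
import numpy as np, cv2
from station import manip, imaging
def cam(n):
    p=imaging.camera_params(n); im,d=imaging.get_image(n)
    return im,d,p
def pose(p): 
    R,_=cv2.Rodrigues(np.array(p["rvec"],float)); return R,np.array(p["tvec"],float).ravel()
def world(p,d):
    K=np.array(p["intrinsics"]);h,w=d.shape
    u,v=np.meshgrid(np.arange(w),np.arange(h))
    q=cv2.undistortPoints(np.stack([u,v],-1).reshape(-1,1,2).astype(np.float64),K,np.array(p["dist"],float)).reshape(h,w,2)
    P=np.dstack([q[...,0]*d,q[...,1]*d,d]); R,t=pose(p)
    return (P-t)@R
E
python3 - <<'E'
from h import *
s=manip.read_state();print(s)
ims=[]
for n in ["scene","top"]:
    im,d,p=cam(n); ims.append(im); np.savez(""+n+".npz",im=im,W=world(p,d),d=d)
    R,t=pose(p);print(n,-R.T@t)
    cv2.imwrite(f"pics/{n}0.png",im[...,::-1])
E
```

```text
{'time': 0.0, 'joint_positions': array([-1.31860528,  0.33288811, -0.06470339,  1.46094453,  0.02161659,
        1.34987053, -0.088492  ]), 'qvel': array([ 0.00012262,  0.00012712,  0.00049363,  0.00160549, -0.00112529,
        0.00020115,  0.00042655]), 'joint_torque': array([-6.72593706e-05, -6.23226213e+01,  2.48511345e-02, -3.89904785e+01,
       -6.12260518e-02,  3.94575647e-02,  1.31805168e-04]), 'position': array([0.16950249, 0.6012095 , 0.24074225]), 'tool_rot': array([[ 2.71311050e-01, -3.06799641e-04, -9.62491673e-01],
       [ 9.62490686e-01, -1.38070940e-03,  2.71311212e-01],
       [-1.41215948e-03, -9.99999000e-01, -7.93099202e-05]]), 'wrist_force': array([-0.32098963,  0.42280543,  0.02298869]), 'ft_torque': array([-0.02701654, -0.00939013,  0.02484696]), 'finger_gap': 0.08674095940303048}
scene [0.92705913 0.43823891 0.79348087]
top [ 0.29563834 -0.0214079   0.86745037]
```

View pics/top0.png

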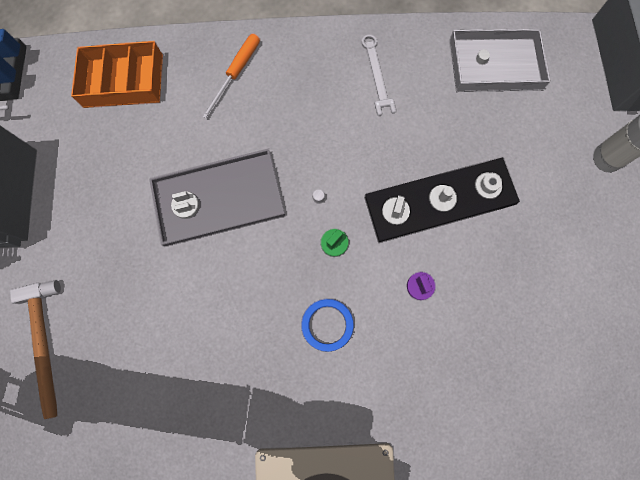

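View pics/scene0.png

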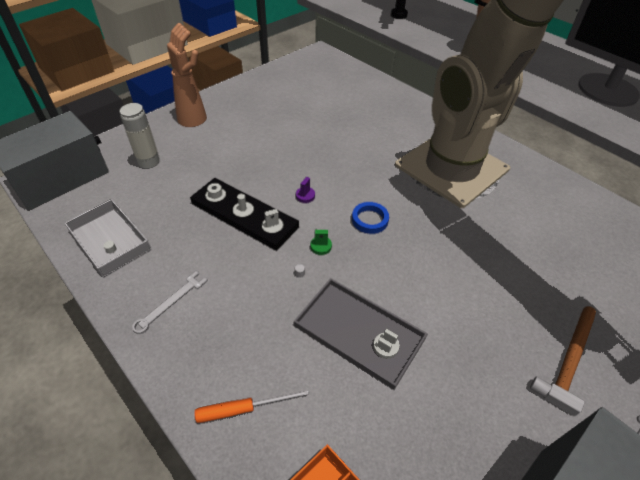

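The top view shows the tongue fitting at about (396,209), the stud at (443,197) and the boss at (489,185). The tray's fork is at (184,204), and the empty half is centred near (250,190). The scene view agrees, with the tongue in the end pocket nearest the tray.

```bash
python3 - <<'E'
from h import *
for n,box in [("top",(360,155,525,245)),("scene",(185,175,305,250))]:
    f=np.load(n+".npz");W=f["W"];im=f["im"]
    x0,y0,x1,y1=box; S=np.zeros(im.shape[:2],bool);S[y0:y1,x0:x1]=1
    print(n,"valid",(f["d"]>0).mean())
    m=S&(W[...,2]>.040)&(W[...,2]<.09)&(f["d"]>0)
    k,l,st,c=cv2.connectedComponentsWithStats(m.astype(np.uint8))
    for i in range(1,k):
        if st[i,4]>15:
            P=W[l==i];top=P[P[:,2]>np.percentile(P[:,2],90)-.004]
            r=cv2.minAreaRect((top[:,:2]*1000).astype(np.float32))
            print("hi",c[i].round(),st[i,4],P[:,2].max().round(4),top.mean(0).round(4),r)
    # block
    m=S&(W[...,2]>.017)&(W[...,2]<.1); P=W[m]; r=cv2.minAreaRect((P[:,:2]*1000).astype(np.float32));print("block",r,np.median(P[:,2]))
    # tray rim
    x0,y0,x1,y1=(145,145,292,250) if n=="top" else (290,275,430,385)
    S[:]=0;S[y0:y1,x0:x1]=1
    m=S&(W[...,2]>.014)&(W[...,2]<.027);P=W[m];r=cv2.minAreaRect((P[:,:2]*1000).astype(np.float32));print("tray",r, cv2.boxPoints(r).round())
    m=S&(W[...,2]>.03);P=W[m];print("fork",P.mean(0),P[:,2].max(), len(P))
    m=S&(W[...,2]>.0)&(W[...,2]<.01);print("floor",np.median(W[m][:,2]))
E
```

```text
top valid 0.9960026041666666
hi [492. 181.] 288 0.0494 [ 0.556  -0.3229  0.0459] ((556.3255615234375, -323.4573669433594), (32.83600997924805, 34.447208404541016), 41.09202194213867)
hi [446. 192.] 118 0.0686 [ 0.5353 -0.2357  0.0658] ((535.2523193359375, -235.62527465820312), (14.371419906616211, 16.884380340576172), 89.72227478027344)
hi [398. 206.] 153 0.068 [ 0.5142 -0.1481  0.0651] ((514.5012817382812, -148.22613525390625), (11.793401718139648, 30.164615631103516), 70.07891845703125)
block ((535.6394653320312, -236.42153930664062), (91.84331512451172, 272.1688232421875), 13.260820388793945) 0.02436992994927538
tray ((559.064697265625, 178.44190979003906), (133.05056762695312, 230.8988037109375), 11.936899185180664) [[470. 278.]
 [518.  52.]
 [648.  79.]
 [600. 305.]]
fork [0.48569502 0.17460991 0.23776686] 0.867450368556132 264
floor 0.0033173621854075486
scene valid 0.9960091145833333
hi [302. 184.] 39 0.0567 [ 0.3904 -0.183   0.054 ] ((391.0926513671875, -184.05764770507812), (19.031164169311523, 9.897092819213867), 48.28899383544922)
hi [214. 188.] 113 0.0477 [ 0.5585 -0.3207  0.0449] ((557.5752563476562, -322.2760009765625), (33.05116653442383, 32.0308952331543), 75.0988998413086)
hi [241. 200.] 86 0.0667 [ 0.5392 -0.2346  0.0644] ((539.2373046875, -233.99546813964844), (15.644417762756348, 16.43691062927246), 12.472637176513672)
hi [271. 216.] 142 0.0669 [ 0.5187 -0.1471  0.0638] ((518.540771484375, -148.32704162597656), (14.035093307495117, 28.24039649963379), 69.53702545166016)
block ((494.0188293457031, -246.95413208007812), (189.72418212890625, 272.60498046875), 14.29454517364502) 0.023483983700637066
tray ((560.0357055664062, 178.02145385742188), (133.67178344726562, 232.4222412109375), 12.144065856933594) [[470. 278.]
 [519.  50.]
 [650.  78.]
 [601. 306.]]
fork [0.63867427 0.28542135 0.2178197 ] 0.7934808720436274 254
floor 0.0028884512232445914
```

move_arm([
  [[-0.199, 0, -0.399], [0, 4, 0], 100],
  [[-0.199, 0, -0.399], [0, 4, 0], 100],
  [[-0.199, 0, -0.399], [0, 4, 0], 100],
  [[-0.199, 0, -0.399], [0, 4, 0], 100],
  [[-0.199, 0, -0.399], [0, 4, 0], 100],
])

```text
time: 0.52
position: [0.3248, 0.4596, 0.2411]
tool_rot: [[0.338, -0.001, -0.941], [0.941, -0.002, 0.338], [-0.002, -1.0, 0.0]]
wrist_force: [0.9, 1.2, 0.5]
finger_gap: 0.0869
```

move_arm([
  [[-0.11, 0, -0.226], [0, 0, 0], 60],
  [[-0.11, 0, -0.226], [0, 0, 0], 60],
  [[-0.11, 0, -0.226], [0, 0, 0], 60],
  [[-0.11, 0, -0.226], [0, 0, 0], 60],
  [[-0.11, 0, -0.226], [0, 0, 0], 60],
])

```text
time: 0.93
position: [0.4699, 0.3102, 0.2412]
tool_rot: [[0.338, -0.001, -0.941], [0.941, -0.002, 0.338], [-0.002, -1.0, 0.0]]
wrist_force: [0.7, 1.7, -0.1]
finger_gap: 0.0617
```

move_arm([
  [[-0.415, 0, -0.198], [0, 0, 0], 50],
  [[-0.415, 0, -0.198], [0, 0, 0], 50],
  [[-0.415, 0, -0.198], [0, 0, 0], 50],
  [[-0.415, 0, -0.198], [0, 0, 0], 50],
  [[-0.415, 0, -0.198], [0, 0, 0], 50],
])

```text
time: 1.35
position: [0.4899, 0.1027, 0.2413]
tool_rot: [[0.338, -0.001, -0.941], [0.941, -0.002, 0.338], [-0.002, -1.0, 0.001]]
wrist_force: [1.4, -0.6, 0.7]
finger_gap: 0.0438
```

move_arm([
  [[-0.24, 0, -0.115], [0, 0, 0], 50],
  [[-0.24, 0, -0.115], [0, 0, 0], 50],
  [[-0.24, 0, -0.115], [0, 0, 0], 50],
  [[-0.24, 0, -0.115], [0, 0, 0], 50],
  [[-0.24, 0, -0.115], [0, 0, 0], 50],
])

```text
time: 1.77
position: [0.5107, -0.1045, 0.2417]
tool_rot: [[0.337, -0.001, -0.941], [0.941, -0.001, 0.337], [-0.002, -1.0, 0.0]]
wrist_force: [1.1, -0.1, -0.8]
finger_gap: 0.0437
```

move_arm([
  [[-0.039, 0.06, -0.019], [0, 0, 0], 50],
  [[-0.039, 0.06, -0.019], [0, 0, 0], 50],
  [[-0.039, 0.06, -0.019], [0, 0, 0], 50],
  [[-0.039, 0.06, -0.019], [0, 0, 0], 50],
])

```text
time: 2.1
position: [0.5142, -0.1486, 0.1804]
tool_rot: [[0.34, -0.004, -0.94], [0.94, -0.002, 0.34], [-0.003, -1.0, 0.004]]
wrist_force: [0.3, 0.2, 0.3]
finger_gap: 0.0436
```

```bash
python3 - <<'E'
from h import *
s=manip.read_state();print(s["position"],s["joint_positions"].round(2))
im,d,p=cam("wrist");W=world(p,d);R,t=pose(p);print(-R.T@t,R[2])
cv2.imwrite("pics/w1.png",im[...,::-1])
m=(d>0)&(W[...,2]>.058)&(W[...,2]<.075)
k,l,st,c=cv2.connectedComponentsWithStats(m.astype(np.uint8))
for i in range(1,k):
    if st[i,4]>60:
        P=W[l==i];r=cv2.minAreaRect((P[:,:2]*1000).astype(np.float32));print(c[i].round(),st[i,4],P.mean(0).round(4),np.median(P[:,2]),r)
E
```

```text
[ 0.51415592 -0.14856555  0.18036187] [-0.32  0.19  0.58  1.8  -0.11  1.18  1.52]
[ 0.44876335 -0.12521147  0.32564397] [ 0.2361662  -0.08845093 -0.96767864]
[327. 249.] 861 [ 0.5139 -0.1475  0.0663] 0.06660010785240598 ((514.9989624023438, -148.09597778320312), (11.921984672546387, 30.24662208557129), 70.33549499511719)
[219. 312.] 277 [ 0.5311 -0.232   0.0648] 0.06614144135374327 ((531.3689575195312, -232.73252868652344), (13.662723541259766, 8.641133308410645), 73.57157897949219)
```

View pics/w1.png

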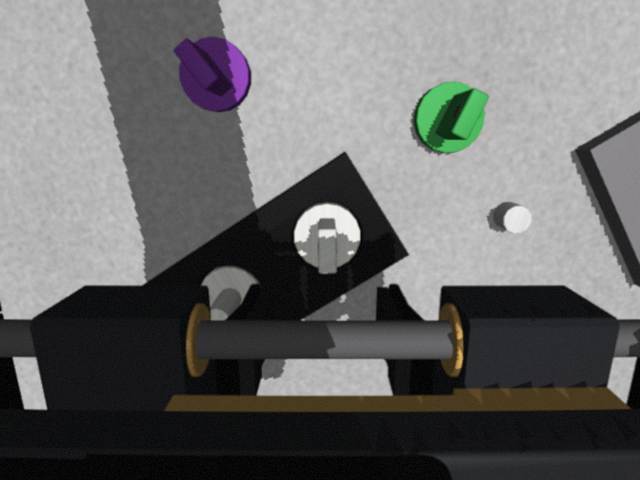

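The wrist view shows the tongue at (327,249), lined up with the jaws: centre (0.515,-0.148), jaw angle 70.3°. Now I descend.

move_arm([
  [[0, 0.04, 0], [0, 0, 0], 50],
  [[0, 0.07, 0], [0, 0, 0], 50],
  [[0, 0.09, 0], [0, 0, 0], 50],
  [[0, 0.1, 0], [0, 0, 0], 50],
  [[0, 0.1, 0], [0, 0, 0], 50],
])

```text
time: 2.57
position: [0.5147, -0.1461, 0.0807]
tool_rot: [[0.336, -0.004, -0.942], [0.942, -0.001, 0.336], [-0.002, -1.0, 0.003]]
wrist_force: [-0.3, 0.0, 0.6]
finger_gap: 0.0437
```

move_arm([
  [[-0.002, 0.015, -0.001], [0, 0, 0], 50],
  [[-0.002, 0.025, -0.001], [0, 0, 0], 50],
  [[-0.002, 0.033, -0.001], [0, 0, 0], 50],
  [[-0.002, 0.033, -0.001], [0, 0, 0], 50],
])

```text
time: 2.9
position: [0.5147, -0.1478, 0.0473]
tool_rot: [[0.336, -0.005, -0.942], [0.942, -0.0, 0.336], [-0.002, -1.0, 0.004]]
wrist_force: [-0.3, 0.8, -0.4]
finger_gap: 0.0437
```

move_arm([
  [[0, 0, 0], [0, 0, 0], 30],
  [[0, 0, 0], [0, 0, 0], 20],
  [[0, 0, 0], [0, 0, 0], 10],
  [[0, 0, 0], [0, 0, 0], 0],
  [[0, 0, 0], [0, 0, 0], 0],
])

```text
time: 3.32
position: [0.5149, -0.1478, 0.0476]
tool_rot: [[0.336, -0.004, -0.942], [0.942, -0.0, 0.336], [-0.002, -1.0, 0.004]]
wrist_force: [-0.0, -0.2, 0.8]
finger_gap: 0.0179
```

move_arm([
  [[0, 0, 0], [0, 0, 0], 0],
  [[0, 0, 0], [0, 0, 0], 0],
  [[0, 0, 0], [0, 0, 0], 0],
])

```text
time: 3.57
position: [0.515, -0.1479, 0.0478]
tool_rot: [[0.336, -0.004, -0.942], [0.942, -0.0, 0.336], [-0.002, -1.0, 0.004]]
wrist_force: [-0.1, -0.4, 1.5]
finger_gap: 0.0119
```

Gripped at 11.9 mm, which fits the 12 mm tongue. I lift gently.

move_arm([
  [[0, -0.005, 0], [0, 0, 0], 0],
  [[0, -0.012, 0], [0, 0, 0], 0],
  [[0, -0.02, 0], [0, 0, 0], 0],
  [[0, -0.03, 0], [0, 0, 0], 0],
  [[0, -0.04, 0], [0, 0, 0], 0],
])

```text
time: 3.98
position: [0.5152, -0.1479, 0.089]
tool_rot: [[0.336, -0.004, -0.942], [0.942, -0.0, 0.336], [-0.002, -1.0, 0.003]]
wrist_force: [-0.7, -0.0, -1.4]
finger_gap: 0.0117
```

move_arm([
  [[0, -0.015, 0], [0, 0, 0], 0],
  [[0, -0.035, 0], [0, 0, 0], 0],
  [[0, -0.05, 0], [0, 0, 0], 0],
  [[0, -0.06, 0], [0, 0, 0], 0],
  [[0, -0.06, 0], [0, 0, 0], 0],
])

```text
time: 4.4
position: [0.5167, -0.1482, 0.1517]
tool_rot: [[0.336, 0.0, -0.942], [0.942, -0.0, 0.336], [-0.0, -1.0, -0.001]]
wrist_force: [0.2, -0.0, -0.6]
finger_gap: 0.0117
```

move_arm([
  [[0.015, 0, 0.002], [0, 0, 0], 0],
  [[0.04, 0, 0.006], [0, 0, 0], 0],
  [[0.07, 0, 0.011], [0, 0, 0], 0],
  [[0.1, 0, 0.015], [0, 0, 0], 0],
  [[0.13, 0, 0.02], [0, 0, 0], 0],
])

```text
time: 4.82
position: [0.5412, -0.0177, 0.151]
tool_rot: [[0.336, -0.0, -0.942], [0.942, -0.0, 0.336], [-0.0, -1.0, 0.0]]
wrist_force: [0.7, -1.0, -1.4]
finger_gap: 0.0119
```

move_arm([
  [[0.03, 0, 0.005], [0, 0, 0], 0],
  [[0.06, 0, 0.01], [0, 0, 0], 0],
  [[0.09, 0, 0.014], [0, 0, 0], 0],
  [[0.115, 0, 0.018], [0, 0, 0], 0],
  [[0.13, 0, 0.02], [0, 0, 0], 0],
])

```text
time: 5.23
position: [0.5656, 0.115, 0.15]
tool_rot: [[0.333, -0.002, -0.943], [0.943, 0.0, 0.333], [-0.0, -1.0, 0.002]]
wrist_force: [-0.5, 0.0, -1.3]
finger_gap: 0.0119
```

move_arm([
  [[0.01, 0.015, 0], [0, 0, 0], 0],
  [[0.015, 0.035, 0.001], [0, 0, 0], 0],
  [[0.015, 0.05, 0.001], [0, 0, 0], 0],
  [[0.015, 0.06, 0.001], [0, 0, 0], 0],
  [[0.015, 0.06, 0.001], [0, 0, 0], 0],
])

```text
time: 5.65
position: [0.5681, 0.1283, 0.0875]
tool_rot: [[0.334, -0.005, -0.943], [0.943, -0.002, 0.334], [-0.003, -1.0, 0.005]]
wrist_force: [-0.1, -0.0, -1.7]
finger_gap: 0.0116
```

```bash
python3 - <<'E'
from h import *
s=manip.read_state();print(s["position"],s["finger_gap"])
out=[]
for n in ["wrist","scene"]:
    im,d,p=cam(n);np.savez(n+"2.npz",im=im,W=world(p,d),d=d)
    K=np.array(p["intrinsics"])
    out.append(im)
    q,_=cv2.projectPoints(np.array([[.570,.129,.004],[.570,.129,.047]]),np.array(p["rvec"]),np.array(p["tvec"]),K,np.array(p["dist"]));print(n,q.ravel().round())
cv2.imwrite("pics/b2.png",cv2.resize(np.hstack(out),(800,300),interpolation=cv2.INTER_AREA)[...,::-1])
E
```

```text
[0.56813412 0.12831363 0.08751576] 0.011568502087945493
wrist [328. 266. 329. 293.]
scene [338. 318. 339. 306.]
```

View pics/b2.png

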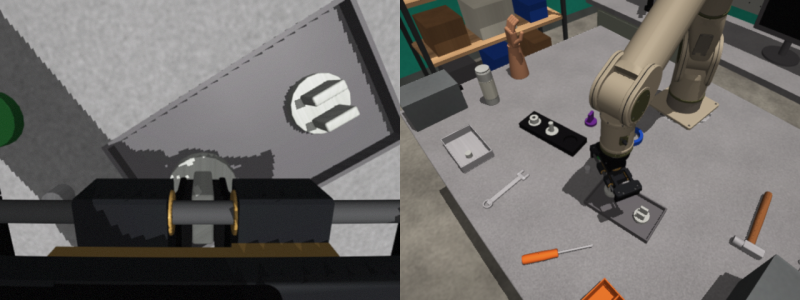

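The wrist half of the picture shows the fitting held upright above the empty half of the tray, with the fork clear. The scene half shows the other two fittings still in the block. I descend, then creep onto the floor.

move_arm([
  [[0.001, 0.012, -0.002], [0, 0, 0], 0],
  [[0.001, 0.024, -0.002], [0, 0, 0], 0],
  [[0.001, 0.034, -0.002], [0, 0, 0], 0],
  [[0.001, 0.04, -0.002], [0, 0, 0], 0],
  [[0.001, 0.041, -0.002], [0, 0, 0], 0],
])

```text
time: 6.17
position: [0.5708, 0.1286, 0.0473]
tool_rot: [[0.334, -0.004, -0.943], [0.943, -0.001, 0.334], [-0.003, -1.0, 0.004]]
wrist_force: [0.3, -0.3, -0.8]
finger_gap: 0.0118
```

move_arm([
  [[0, 0.002, 0], [0, 0, 0], 0],
  [[0, 0.003, 0], [0, 0, 0], 0],
  [[0, 0.004, 0], [0, 0, 0], 0],
  [[0, 0.005, 0], [0, 0, 0], 0],
  [[0, 0.005, 0], [0, 0, 0], 0],
])

```text
time: 6.58
position: [0.5709, 0.1287, 0.0424]
tool_rot: [[0.334, -0.004, -0.943], [0.943, -0.001, 0.334], [-0.002, -1.0, 0.003]]
wrist_force: [0.4, -0.2, -2.4]
finger_gap: 0.0121
```

move_arm([
  [[0, 0.0005, 0], [0, 0, 0], 0],
  [[0, 0.001, 0], [0, 0, 0], 0],
  [[0, 0.001, 0], [0, 0, 0], 0],
])

```text
time: 6.83
position: [0.571, 0.1287, 0.0418]
tool_rot: [[0.334, -0.004, -0.943], [0.943, -0.001, 0.334], [-0.002, -1.0, 0.003]]
wrist_force: [-0.7, -0.2, 2.6]
finger_gap: 0.0119
```

move_arm([
  [[0, 0.0005, 0], [0, 0, 0], 0],
  [[0, 0.001, 0], [0, 0, 0], 0],
  [[0, 0.001, 0], [0, 0, 0], 0],
])

```text
time: 7.08
position: [0.5711, 0.1287, 0.0418]
tool_rot: [[0.334, -0.004, -0.943], [0.943, -0.0, 0.334], [-0.002, -1.0, 0.003]]
wrist_force: [-5.5, -1.6, 11.4]
finger_gap: 0.0116
```

Firm contact: the height stays at 0.0418 and the force is 11 N. I release.

move_arm([
  [[0, 0, 0], [0, 0, 0], 15],
  [[0, 0, 0], [0, 0, 0], 20],
  [[0, 0, 0], [0, 0, 0], 30],
  [[0, 0, 0], [0, 0, 0], 40],
  [[0, 0, 0], [0, 0, 0], 40],
])

```text
time: 7.5
position: [0.571, 0.1287, 0.0416]
tool_rot: [[0.334, -0.004, -0.943], [0.943, -0.0, 0.334], [-0.002, -1.0, 0.004]]
wrist_force: [0.4, 0.0, -0.6]
finger_gap: 0.0296
```

move_arm([
  [[0, 0, 0], [0, 0, 0], 40],
  [[0, -0.01, 0], [0, 0, 0], 40],
  [[0, -0.03, 0], [0, 0, 0], 40],
  [[0, -0.06, 0], [0, 0, 0], 40],
  [[0, -0.09, 0], [0, 0, 0], 40],
])

```text
time: 7.92
position: [0.5709, 0.1284, 0.1329]
tool_rot: [[0.334, -0.005, -0.942], [0.942, -0.001, 0.334], [-0.003, -1.0, 0.004]]
wrist_force: [0.1, 0.5, 1.1]
finger_gap: 0.0348
```

move_arm([
  [[0, -0.04, 0], [0, 0, 0], 40],
  [[0.02, -0.08, 0.04], [0, 0, 0], 40],
  [[0.06, -0.1, 0.07], [0, 0, 0], 40],
  [[0.1, -0.1, 0.1], [0, 0, 0], 40],
  [[0.12, -0.1, 0.12], [0, 0, 0], 40],
])

```text
time: 8.33
position: [0.5065, 0.2634, 0.2342]
tool_rot: [[0.336, -0.002, -0.942], [0.942, 0.001, 0.336], [0.001, -1.0, 0.002]]
wrist_force: [0.8, 1.5, -0.7]
finger_gap: 0.0348
```

```bash
python3 - <<'E'
from h import *
s=manip.read_state();print(s["position"],s["finger_gap"],s["time"])
out=[]
for n in ["top","scene"]:
    im,d,p=cam(n);W=world(p,d);out.append(im)
    m=(d>0)&(np.hypot(W[...,0]-.57,W[...,1]-.129)<.04)
    t=m&(W[...,2]>.05)&(W[...,2]<.07);P=W[t]
    if len(P): 
        T=P[P[:,2]>np.percentile(P[:,2],90)-.004];print(n,"tongue top",T.mean(0),P[:,2].max(),cv2.minAreaRect((T[:,:2]*1000).astype(np.float32)))
    F=W[m&(W[...,2]>.011)&(W[...,2]<.022)]
    if len(F): print("flange",cv2.minEnclosingCircle((F[:,:2]*1000).astype(np.float32)),np.median(F[:,2]))
cv2.imwrite("pics/end.png",cv2.resize(np.hstack(out),(800,300),interpolation=cv2.INTER_AREA)[...,::-1])
E
```

```text
[0.50646302 0.26343258 0.23417561] 0.03480709512130253 8.3333
top tongue top [0.57011202 0.12681314 0.05926825] 0.06224220566574686 ((570.5029907226562, 126.80484008789062), (12.583852767944336, 29.60615348815918), 69.38932800292969)
flange ((570.5762939453125, 127.1904296875), 25.471912384033203) 0.01721175194187656
scene tongue top [0.57429898 0.12792421 0.05905465] 0.06173156181143399 ((573.1875610351562, 128.0023956298828), (11.940711975097656, 30.193578720092773), 66.05064392089844)
flange ((572.9091796875, 127.1236801147461), 25.490568161010742) 0.01746292328205592
```

View pics/end.png

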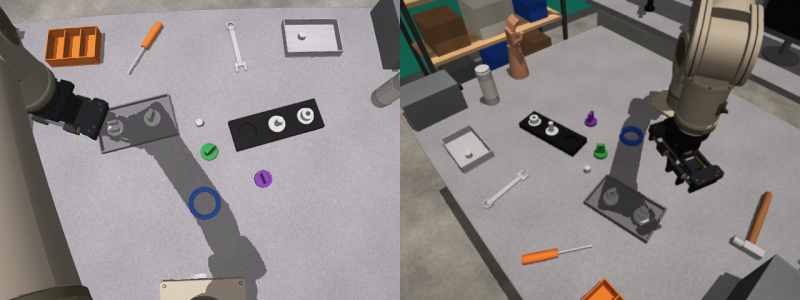

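The fitting stands in the tray's empty half, at about (152,117) in the left half of the picture. Its flange centre is at about (0.571,0.127), within 3 mm of the target. The flange top is at 17 mm and the tongue top at 59 mm, so it is upright. The stud and boss are still in their pockets.

```bash
python3 -c "
from station import close_job; print(close_job())"
```

```text
the job is handed in; nothing more can be done
None
```

The tongue fitting now stands on its flange in the empty half of the job tray, and I handed the job in at about 8.4 s of the 43 s allowed. I gripped it by the tongue (jaws closed at 12 mm), lifted it straight up, and lowered it until it touched the tray floor (largest reading 11 N). Then I released it and backed the arm clear.

- **Position:** both cameras put the flange centre within about 4 mm of the target point (0.570, 0.129). The top camera gave (0.5706, 0.1272) and the scene camera (0.5729, 0.1271); that difference is close to the 2 mm calibration error.
- **Upright:** the flange top is at 17 mm and the tongue top at 59 mm, as expected for a fitting standing on the 4 mm floor.
- **Other fittings:** the last picture shows the stud and boss in their pockets and the green and purple look-alikes where they were.

No check failed. I kept the tongue at the angle it had in the pocket and did not turn it to line up with the fork, since the task didn't ask for that.

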